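Seat the V-block in the carving board and hold a round blank pressed in its V

TASK

Press the loose wooden V-block fully home in the recess of the carving board, then lay the round rosewood blank from its rest into the V, centred along it, and press it down with the gripper, moderately (about 10 N), so that it bears on both sloping sides, as if steadying it for the carver. Finish while still holding the blank pressed down in the V: do not let go at the end, and leave the jar, the small glazed case and the dish of nuts alone.

Things in the scene. Friction and masses are not known exactly. Their poses are not given: they have to be found in the camera images.
- board: carving board, brown wood, fixed to the bench, 180 (x) x 110 (y) x 20 mm high; origin at the centre of its underside, z up; a rectangular recess 113 x 48 mm, 10 mm deep, is sunk in the middle of its top, long side along the board's x, with a 2 mm chamfered mouth
- recess_floor (a point): centre of the recess's floor, 10 mm above the bench and 10 mm below the board's top; axes as the board's
- vblock: loose pale wooden V-block, 0.24 kg: base block 110 (x) x 45 (y) x 36 mm high with two V-notched cheeks on top, at x = 31 to 55 and -55 to -31 mm; the 62 mm between them is open down to the base's top, so the base, or a blank lying in the V, can be gripped there across y. Origin at the centre of its underside, z up; the V runs along x
- vblock_grip (a point): centre of the V-block's base block, 18 mm above its underside; axes as the V-block's
- vblock_base (a point): centre of the V-block's underside, axes as the V-block's. Home, it lies on the recess's floor; the block fits either way round with 1.5 mm play on each side
- v_left: the 45 degree sloping sides of the V at the V-block's +y side, one on each cheek, part of the V-block, with its origin; the V's bottom line is 40 mm above the underside, its sides reach 59 mm up at y = +-19 mm; 90 degree V; waxed smooth (friction about 0.2)
- v_right: the same at the V-block's -y side; its origin is that of the V-block
- v_seat (a point): where the centre of the blank lies when it is seated in the V and centred along it: 61.2 mm above the V-block's underside; x along the V
- blank_mid (a point): centre of the round dark rosewood blank, a plain cylinder 30 mm in diameter and 150 mm long, 0.09 kg, either end alike; x along its axis (its y and z turn with it as it rolls)
- blank: the same blank; its origin is a point of its side, half-way along
- rest: low wooden rest, fixed to the bench: two cross-bars 14 x 64 mm, 8 mm high, at x = +-50 mm, with 6 mm bumps either side of the blank at y = 13 to 23 mm, joined by a strip 18 mm wide and 3 mm high; the blank lies on the bars along the rest's x, its centre 23 mm above the bench, free to be gripped in the middle; origin at the centre of its underside
- jar: bystander: small glass jar with a lid, 48 mm wide, 55 mm high, origin under its centre
- case: bystander: small dark glazed case, 90 x 70 x 36 mm, origin under its centre
- dish: bystander: dark round dish with nuts, 90 mm wide, 33 mm high, origin under its centre
Mind the look-alikes: they are no part of the job. What is shaped like the vblock but purple or turquoise is not meant.

How it is judged:
On the way:
1. the V-block lies fully home in the recess, the blank not yet on it (horizontal distance between vblock_base and recess_floor below 0.004 m and z of vblock_base in the frame of recess_floor between -0.0015 and 0.0015 m and angle between the x axis of vblock and the x axis of board, either way round below 0.08 rad and angle between vblock's own z axis and vertical below 0.03 rad and horizontal distance between blank_mid and v_seat above 0.08 m), for 0.3 s.
At the end, for the whole second after the job is handed in: V-block in the recess: within 1.5 mm of its floor, 4 mm, 0.08 rad, upright 0.03 rad. Blank still in the V: within 2 mm across and in height, 15 mm along, 0.05 rad; over 1.5 N on each side of the V; fingers push on it over 1.5 N and do not touch the V-block (0.3 N) (horizontal distance between vblock_base and recess_floor below 0.004 m and z of vblock_base in the frame of recess_floor between -0.0015 and 0.0015 m and angle between the x axis of vblock and the x axis of board, either way round below 0.08 rad and angle between vblock's own z axis and vertical below 0.03 rad and x of blank_mid in the frame of v_seat between -0.015 and 0.015 m and y of blank_mid in the frame of v_seat between -0.002 and 0.002 m and z of blank_mid in the frame of v_seat between -0.002 and 0.002 m and angle between the x axis of blank_mid and the x axis of v_seat, either way round below 0.05 rad and contact force between blank and v_left above 1.5 N and contact force between blank and v_right above 1.5 N and contact force between the fingers and blank above 1.5 N and contact force between the fingers and vblock below 0.3 N and linear speed of blank below 0.02 m/s); the arm keeps its last pose, push and grip.
It fails at once if the blank is pressed into the V with more than 35 N on one side (contact force between blank and v_left above 35 N or contact force between blank and v_right above 35 N).
It fails at once if a bystander (jar, case, dish) is moved by more than 20 mm (distance of any of jar, case, dish from where it was at the start of the episode above 0.02 m).
It also fails if it takes over 59 s, if anything falls off the work surface, if the arm or the gripper's body presses on something with over 40 N, if the wrist force passes 120 N, or if a joint passes its speed limit or range.

ROBOT

A 6-joint arm with a two-finger parallel gripper is mounted at the origin on the work surface. World frame = base frame: x ahead of the robot, y to its left, z up, the work surface at z = 0. Lengths are in m, angles in rad, forces in N, time in s.
With the tool pointing down it reaches from about 0.3 to 0.775 m from the base axis. Payload 14.6 kg.
Tool frame: the origin (TCP) lies midway between the tips of the shut fingers; the grasp point (between the pads) lies 19 mm behind it; z points along the fingers, x is the direction in which the jaws open and shut, and the axes are right-handed (so a half turn about z gives the same grasp; the last joint's range is limited). The gripper opens to 85 mm and grips with 20 to 120 N. Pads are 22 mm wide; open, the fingers measure 114 mm over their backs; the gripper's body (76 mm by 85 mm) begins 54 mm behind the grasp point. The pads swing forward as they close: fully open they stand 13 mm farther back than shut.
Start: joints at [-1.173, 0.3, 1.521, -0, 1.321, -0.067], TCP at [0.247, -0.492, 0.231] pointing down, gripper open.
Joint ranges: [-3.03, 3.03], [-0.79, 2.21], [0.23, 2.52], [-1.04, 4.18], [0, 3.07], [-2.55, 2.55]. Speed limits (rad/s): [2.22, 2.22, 2.57, 3.14, 3.14, 3.14].

INTERFACE

Orientations are given as a unit quaternion [w, x, y, z].
In Python, from station import ctrl gives the robot as it stands.
- The arm moves only by the tool move_arm, never from a script. Its argument "targets" is a list of rows, each a list of 3 entries, a list of its own where there are three numbers: the shift along the tool's x, y, z in mm, then the turn, a rotation vector about the tool's x, y, z in rad, then the opening, from 0 (shut) to 1 (fully open). In form: [[[tx, ty, tz], [rx, ry, rz], hand], ...]. A call has 1 to 20 rows; each row shifts and turns the pose as measured when the row begins, along the tool's axes as they then stand; what a row does not reach is not made up. A row lasts 1/12 s, in which the tool goes at most 41.7 mm and 7.16 degrees, less where a joint would pass 70% of its speed; a pose out of reach is approached as far as the arm can. A call is refused whole if a number of a shift passes 41.7 or a number of a turn 0.125, either way. A call with a gripper value outside its range is refused whole. The fingers move at their own pace and stop on an object; "newtons" is the grip in N (left out, the last holds). Time passes only in rows, so rows that do not move let the fingers close. It gives the time, the measured TCP pose, the force and the opening at its end, in the units of the state.
- ctrl.get_obs(): the state, without advancing time (a new reading comes with each control period).
- ctrl.read_camera(name): name is "side" or "top"; returns (picture, depth): 420x560x3 uint8, red, green, blue; 420x560 float32, m along the optical axis (not along the pixel's ray), 0 where there is no reading.
- ctrl.calibration(name): a dict with "vertical_fov" (degrees; the focal length in pixels is half the picture's height over the tangent of half this angle, whatever the lens; pixels are square), "cx", "cy" (the principal point, pixels), "eye" and "attitude" of the camera in the world. Camera axes: x right, y up, looking along -z (the intrinsics and any distortion apply to the point x, -y, -z); pixel columns grow to the right and rows downward; lengths in m; the calibration is good to about 2 mm. A picture is of the moment at which its call begins. calibration takes no time and is no camera call.
- ctrl.close_job(): hands the job in, once; it reports no verdict.
Trained networks look in the newest picture that a camera, given by its name, has taken for a name from the list of things; names that differ only in an ending like _2 or _b are one class to them, and where a whole thing is asked for, a point or a joint stands for the part that bears it (a point fixed in the world has none). Each returns a list of dicts, best first, with "score" (0 to 1); they miss things now and then, are a little off and sometimes report something else, mostly with a low value. They report only what shows in the picture. A call takes as long as a camera call. They do not tell look-alikes from the thing itself.
- ctrl.regions_of(query, camera): "pixels" (420x560 bool, what is visible of it) and "centre" ([column, row] in pixels, amid what is visible of it).
The state is a dict: "clock": time; "joints": joint angles; "joint_velocities": joint speeds; "tau": joint torques, N m; "tool_pos": TCP position; "tool_rot": TCP orientation; "ft_force": force on the tool from outside, world axes, zero at the start; "torque": the same for the moment, N m; "width": finger opening in m.
Only numpy, scipy, OpenCV 4.12 (cv2) and the standard library are available. Lean on these libraries where they do the work, as an engineer would, in place of code of your own. Each camera call takes 0.05 s, during which the arm holds its last target. There are 200 camera calls.

## Working session

There is one attempt and no reset: what is moved stays moved. The work goes in short steps, Python scripts to look and compute and a tool call to move; the robot and the scene stay as the last step left them, time stands still between calls to the robot, and variables do not carry over. Pictures are saved under pics/ and viewed, about 8 in all and at most 12, crops included, and the job is handed in when it is done.

Besides the shell and the picture viewer there is one more tool, called as a command line: name --argument value ..., lists and objects as JSON in quotes. move_arm: Moves the arm, as the interface text tells. Its arguments: {"type":"object","properties":{"targets":{"type":"array","items":{"type":"array"}},"newtons":{"type":"number"}},"required":["targets"]}

```bash
mkdir -p pics; ls; cat > h.py <<'E'
import numpy as np, cv2
from station import ctrl
from scipy.spatial.transform import Rotation as R
def Q(q): return R.from_quat([q[1],q[2],q[3],q[0]])
def look(n):
    p,d=ctrl.read_camera(n); return p,d,ctrl.calibration(n)
def cloud(d,c):
    h,w=d.shape; f=h/2/np.tan(np.radians(c["vertical_fov"])/2)
    v,u=np.mgrid[:h,:w]; 
    P=np.stack([(u-c["cx"])/f*d,-(v-c["cy"])/f*d,-d],-1)
    A=c["attitude"]; A=Q(A) if np.size(A)==4 else R.from_matrix(A)
    return (P.reshape(-1,3)@A.as_matrix().T+np.array(c["eye"])).reshape(h,w,3)
E
python3 - <<'E'
from h import *
for n in("top","side"):
    p,d,c=look(n);print(n,c); cv2.imwrite(f"pics/{n}0.png",p[:,:,::-1]); np.savez(f"{n}0.npz",p=p,d=d)
    X=cloud(d,c)
    for q in("board","vblock","blank","rest","jar","case","dish"):
        for r in ctrl.regions_of(q,n)[:3]:
            m=r["pixels"]&(d>0); print(n,q,round(r["score"],2),np.round(r["centre"]),m.sum(),np.round(np.median(X[m],0),3) if m.any() else "")
print(ctrl.get_obs())
E
```

```text
pics
top {'vertical_fov': 51.466880596030116, 'cx': 270.36584826799293, 'cy': 214.00628011876816, 'eye': array([ 0.49557783, -0.05941135,  1.1362103 ]), 'attitude': array([ 0.71230771,  0.02734245, -0.02924432, -0.70072454])}
top board 0.81 [230. 232.] 3120 [0.534 0.045 0.018]
top vblock 0.76 [346. 293.] 934 [ 0.384 -0.256  0.037]
top vblock 0.67 [421. 214.] 1017 [ 0.591 -0.44   0.037]
top vblock 0.61 [369. 224.] 896 [ 0.565 -0.304  0.037]
top blank 0.63 [135. 231.] 705 [0.54  0.274 0.034]
top rest 0.51 [137. 209.] 146 [0.569 0.277 0.009]
top jar 0.61 [250. 138.] 324 [ 0.776 -0.008  0.053]
top case 0.61 [172. 153.] 994 [0.737 0.193 0.034]
top dish 0.59 [374. 215.] 187 [ 0.584 -0.326  0.049]
top dish 0.57 [322. 153.] 860 [ 0.747 -0.188  0.017]
side {'vertical_fov': 55.774323234052055, 'cx': 279.1903836922349, 'cy': 208.68108411261227, 'eye': array([0.33462779, 0.71662838, 0.73020089]), 'attitude': array([-0.16041509, -0.06694686,  0.43323395,  0.88436048])}
side board 0.56 [291. 263.] 2722 [0.533 0.051 0.021]
side vblock 0.97 [375. 203.] 760 [ 0.383 -0.239  0.038]
side vblock 0.92 [31
[... 384 characters left out ...]
2 [ 0.564 -0.297  0.038]
{'clock': 0.8, 'joints': array([-1.17260603e+00,  2.99901512e-01,  1.52099301e+00, -1.86432662e-05,
        1.32070971e+00, -6.65640635e-02]), 'joint_velocities': array([ 0.00050863, -0.0002096 , -0.00165861,  0.00103387,  0.00104466,
        0.00040489]), 'tau': array([ 2.92829362e-03, -5.43307579e+01, -3.61976731e+01, -5.09483868e-06,
        4.60222418e-04,  3.84938562e-05]), 'tool_pos': array([ 0.24651917, -0.4916481 ,  0.23128271]), 'tool_rot': array([ 3.98982437e-06,  8.50942816e-01, -5.25258340e-01, -9.95947161e-06]), 'ft_force': array([0.38769553, 0.50890826, 0.49769806]), 'torque': array([-0.02039678, -0.01162027,  0.00969628]), 'width': 0.08516122994669215}
```

View pics/top0.png

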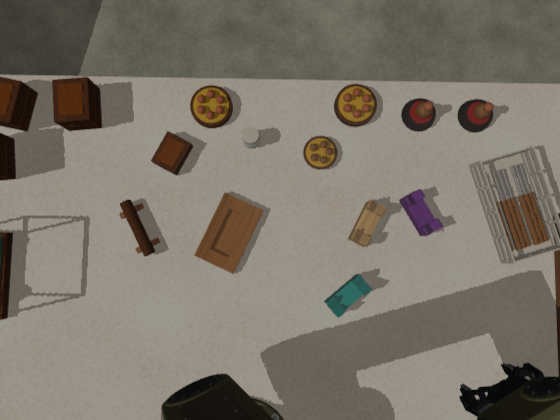

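View pics/side0.png

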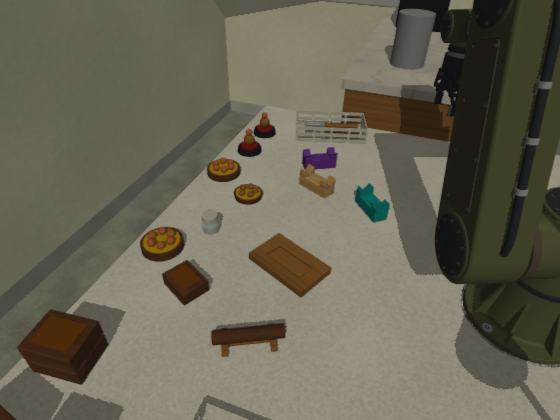

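The real (pale) V-block is at top (369,224) / side (314,180). The purple and teal ones are decoys, as is the tray of rods on the right. The board is at (230,232), the blank on its rest at (138,228), and the small dark case at (172,153). Next I'll fit the poses from both views.

```bash
cat > fit.py <<'E'
from h import *
def rect(P):
    (c,s,a)=cv2.minAreaRect((P[:,:2]*1000).astype(np.float32)); 
    if s[0]<s[1]: s=s[::-1]; a+=90
    return np.round(c,1),np.round(s,1),round((a+90)%180-90,2)
def clean(P):  # drop points with few neighbours
    from scipy.spatial import cKDTree
    t=cKDTree(P[:,:2]); n=np.array([len(x) for x in t.query_ball_point(P[:,:2],.006)]); return P[n>=np.median(n)*.3]
def near(X,x,y,r,z0,z1):
    m=(np.hypot(X[...,0]-x,X[...,1]-y)<r)&(X[...,2]>z0)&(X[...,2]<z1); return X[m]
E
python3 - <<'E'
from fit import *
for n in("top","side"):
    z=np.load(n+"0.npz"); c=ctrl.calibration(n); X=cloud(z["d"],c); print(n, "bench z",np.median(near(X,.45,.15,.05,-.02,.02)[:,2]))
    for nm,(x,y,r,a,b) in dict(boardtop=(.535,.047,.125,.014,.03),floor=(.535,.047,.05,.004,.0145),base=(.568,-.302,.075,.030,.043),cheeks=(.568,-.302,.075,.049,.07),blank=(.54,.278,.1,.028,.045)).items():
        P=near(X,x,y,r,a,b)
        if len(P)<10: print(nm,len(P));continue
        P=clean(P); print(nm,len(P),rect(P),"z",np.round(np.percentile(P[:,2],[10,50,90]),4))
        if nm=="blank":
            q=P[:,:2]-P[:,:2].mean(0);u=np.linalg.svd(q,full_matrices=False)[2][0];print("axis",np.degrees(np.arctan(u[1]/u[0])))
E
```

```text
top bench z -0.0010149328001405333
boardtop 2179 (array([535.3,  45. ]), array([179.9, 110.6]), -24.22) z [0.0163 0.0191 0.0217]
floor 690 (array([534.5,  45.9]), array([99.1, 49.6]), -26.22) z [0.0063 0.0091 0.0118]
base 481 (array([ 563.8, -306.9]), array([109.6,  45.5]), -26.66) z [0.0332 0.0355 0.0399]
cheeks 204 (array([ 563.9, -307.1]), array([109.6,  45. ]), -26.58) z [0.0503 0.0547 0.0586]
blank 615 (array([544. , 277.3]), array([149.6,  28.5]), 27.23) z [0.0301 0.0345 0.0381]
axis 27.1235507282905
side bench z 0.002048654234828806
boardtop 1952 (array([537.7,  44.6]), array([183.3, 112.8]), -24.64) z [0.0187 0.0218 0.0237]
floor 468 (array([532.9,  42.2]), array([97.8, 44.6]), -25.41) z [0.0104 0.0121 0.0136]
base 240 (array([ 563.7, -306.6]), array([110.5,  49.5]), -26.71) z [0.0324 0.0382 0.0408]
cheeks 146 (array([ 566.5, -306.2]), array([110.8,  48.1]), -25.28) z [0.05   0.0548 0.0606]
blank 912 (array([544.6, 280.9]), array([149.6,  26.3]), 27.2) z [0.0306 0.0372 0.0399]
axis 27.30360446310835
```

move_arm --targets '[[[0,0,0],[0,0,0.116],1],[[0,0,0],[0,0,0.116],1],[[0,0,0],[0,0,0.116],1],[[0,0,0],[0,0,0.116],1],[[0,0,0],[0,0,0.116],1],[[0,0,0],[0,0,0.116],1],[[0,0,0],[0,0,0.116],1],[[0,0,0],[0,0,0.116],1],[[0,0,0],[0,0,0],1]]' --newtons 30

```text
clock: 1.55
tool_pos: [0.2465, -0.4916, 0.2313]
tool_rot: [-0.0, -0.507, 0.862, -0.0]
ft_force: [0.6, 0.6, 1.0]
width: 0.0853
```

```bash
cat > go.py <<'E'
import sys
from h import *
# go.py x y z phi(deg): remaining shift in tool axes (mm), turn (rad)
x,y,z,ph=map(float,sys.argv[1:5]); o=ctrl.get_obs(); T=Q(o["tool_rot"]); M=T.as_matrix()
p=np.radians(ph); ex=np.array([np.cos(p),np.sin(p),0]); G=np.c_[ex,np.cross([0,0,-1],ex),[0,0,-1]]
print("clock",round(o["clock"],2),"pos",np.round(o["tool_pos"]*1000,1),"phi",round(np.degrees(np.arctan2(M[1,0],M[0,0])),2),"width",round(o["width"]*1000,1),"F",np.round(o["ft_force"],1),"j",np.round(o["joints"],2))
print("shift",np.round(M.T@(np.array([x,y,z])-o["tool_pos"]*1000),1),"turn",np.round(R.from_matrix(M.T@G).as_rotvec(),4))
E
python3 go.py 564 -307 150 -116.6
```

```text
clock 1.55 pos [ 246.5 -491.6  231.3] phi -119.08 width 85.3 F [0.6 0.6 1. ] j [-1.17  0.3   1.52  0.    1.32  0.91]
shift [-315.7 -187.7   81.3] turn [-0.0001 -0.0001 -0.0432]
```

move_arm --targets '[[[-26,-15.5,6],[0,0,-0.02],1],[[-26,-15.5,6],[0,0,-0.02],1],[[-26,-15.5,6],[0,0,0],1],[[-26,-15.5,6],[0,0,0],1],[[-26,-15.5,6],[0,0,0],1],[[-26,-15.5,6],[0,0,0],1],[[-26,-15.5,6],[0,0,0],1],[[-26,-15.5,6],[0,0,0],1],[[-26,-15.5,6],[0,0,0],1],[[-26,-15.5,6],[0,0,0],1],[[-26,-15.5,6],[0,0,0],1],[[0,0,0],[0,0,0],1]]'

```text
clock: 2.55
tool_pos: [0.5362, -0.301, 0.1624]
tool_rot: [-0.0, -0.545, 0.838, -0.001]
ft_force: [-0.4, 0.8, -0.5]
width: 0.0852
```

```bash
python3 go.py 564 -307 90 -116.6
```

```text
clock 2.55 pos [ 536.2 -301.   162.4] phi -113.9 width 85.2 F [-0.4  0.8 -0.5] j [-0.57  0.5   1.4  -0.    1.23  1.42]
shift [ -6.  -27.7  72.4] turn [-0.0019 -0.0021  0.0471]
```

move_arm --targets '[[[-2,-9,12],[0,0,0.04],1],[[-2,-9,20],[0,0,0],1],[[-2,-9,20],[0,0,0],1],[[0,0,10],[0,0,0],1],[[0,0,0],[0,0,0],1],[[0,0,0],[0,0,0],1]]'

```text
clock: 3.05
tool_pos: [0.565, -0.3064, 0.0986]
tool_rot: [-0.0, -0.538, 0.843, -0.002]
ft_force: [0.0, 0.2, -0.0]
width: 0.0852
```

```bash
python3 go.py 564 -307 11 -116.6
```

```text
clock 3.05 pos [ 565.  -306.4   98.6] phi -114.9 width 85.2 F [ 0.   0.2 -0. ] j [-0.55  0.63  1.36 -0.    1.15  1.45]
shift [ 0.7  0.8 87.6] turn [-0.0026 -0.0025  0.0297]
```

move_arm --targets '[[[0.7,0.8,15],[-0.0026,-0.0025,0.025],1],[[0,0,15],[0,0,0],1],[[0,0,15],[0,0,0],1],[[0,0,15],[0,0,0],1],[[0,0,15],[0,0,0],1],[[0,0,8],[0,0,0],1],[[0,0,3],[0,0,0],1],[[0,0,0],[0,0,0],1],[[0,0,0],[0,0,0],1]]'

```text
clock: 3.8
tool_pos: [0.5626, -0.3097, 0.0131]
tool_rot: [0.002, -0.524, 0.851, -0.003]
ft_force: [0.9, -0.2, 0.4]
width: 0.0854
```

```bash
python3 go.py 564 -307 11 -116.6
```

```text
clock 3.8 pos [ 562.6 -309.7   13.1] phi -116.74 width 85.4 F [ 0.9 -0.2  0.4] j [-0.56  0.74  1.41  0.    0.99  1.48]
shift [-3.1  0.   2.1] turn [-0.008  -0.0002 -0.0025]
```

move_arm --targets '[[[-3,0,2],[-0.008,0,-0.002],1],[[0,0,0],[0,0,0],1],[[0,0,0],[0,0,0],0],[[0,0,0],[0,0,0],0],[[0,0,0],[0,0,0],0],[[0,0,0],[0,0,0],0],[[0,0,0],[0,0,0],0],[[0,0,0],[0,0,0],0],[[0,0,0],[0,0,0],0],[[0,0,0],[0,0,0],0]]' --newtons 40

```text
clock: 4.63
tool_pos: [0.5655, -0.3075, 0.0145]
tool_rot: [0.001, -0.525, 0.851, -0.002]
ft_force: [0.2, 0.9, 0.6]
width: 0.0441
```

```bash
python3 go.py 564 -307 90 -116.6
```

```text
clock 4.63 pos [ 565.5 -307.5   14.5] phi -116.62 width 44.1 F [0.2 0.9 0.6] j [-0.55  0.74  1.4  -0.    1.    1.48]
shift [  0.3   1.3 -75.5] turn [-0.0042 -0.0006 -0.0004]
```

move_arm --targets '[[[0,0,-5],[-0.004,0,0],0],[[0,0,-12],[0,0,0],0],[[0,0,-15],[0,0,0],0],[[0,0,-15],[0,0,0],0],[[0,0,-15],[0,0,0],0],[[0,0,-10],[0,0,0],0],[[0,0,0],[0,0,0],0],[[0,0,0],[0,0,0],0]]'

```text
clock: 5.3
tool_pos: [0.565, -0.3073, 0.0932]
tool_rot: [-0.001, -0.525, 0.851, 0.0]
ft_force: [-0.5, 0.8, -2.4]
width: 0.0439
```

```bash
python3 go.py 535.5 45 90 -114.4
```

```text
clock 5.3 pos [ 565.  -307.3   93.2] phi -116.62 width 43.9 F [-0.5  0.8 -2.4] j [-0.55  0.64  1.36 -0.    1.14  1.48]
shift [-301.7  184.3    3.3] turn [ 0.0015 -0.0006 -0.0388]
```

move_arm --targets '[[[-15,9,0],[0,0,0],0],[[-22,13.4,0],[0,0,0],0],[[-22,13.4,0],[0,0,0],0],[[-22,13.4,0],[0,0,0],0],[[-22,13.4,0],[0,0,0],0],[[-22,13.4,0],[0,0,0],0],[[-22,13.4,0],[0,0,0],0],[[-22,13.4,0],[0,0,0],0],[[-22,13.4,0],[0,0,0],0],[[-22,13.4,0],[0,0,0],0],[[-22,13.4,0],[0,0,0],0],[[-22,13.4,0],[0,0,0],0],[[-15,9,0],[0,0,0],0],[[-8,5,0],[0,0,0],0],[[0,0,0],[0,0,0],0],[[0,0,0],[0,0,0],0]]'

```text
clock: 6.63
tool_pos: [0.5309, 0.034, 0.0831]
tool_rot: [-0.006, -0.524, 0.852, 0.005]
ft_force: [1.1, 0.1, -2.0]
width: 0.0441
```

```bash
python3 go.py 535.5 45 90 -114.4
```

```text
clock 6.63 pos [530.9  34.   83.1] phi -116.76 width 44.1 F [ 1.1  0.1 -2. ] j [-0.01  0.44  1.7   0.    1.01  2.03]
shift [-11.9   1.   -6.9] turn [ 0.0159 -0.0047 -0.0412]
```

move_arm --targets '[[[-6,0.5,-3],[0.008,-0.0025,-0.02],0],[[-6,0.5,-3],[0.008,-0.0025,-0.015],0],[[0,0,0],[0,0,0],0],[[0,0,0],[0,0,0],0],[[0,0,0],[0,0,0],0]]'

```text
clock: 7.05
tool_pos: [0.5364, 0.0431, 0.0894]
tool_rot: [0.001, -0.539, 0.842, -0.001]
ft_force: [-0.2, -0.9, -2.0]
width: 0.0439
```

```bash
python3 go.py 535.5 45 90 -114.4; python3 - <<'E'
from fit import *
for n in("top","side"):
    p,d,c=look(n); cv2.imwrite(f"pics/{n}1.png",p[:,:,::-1]); X=cloud(d,c); np.savez(f"{n}1.npz",p=p,d=d)
    rs=ctrl.regions_of("vblock",n); H=cv2.cvtColor(p,cv2.COLOR_RGB2HSV)
    for r in rs:
        m=r["pixels"]&(d>0); P=X[m]; c0=np.median(P,0)
        if np.hypot(c0[0]-.5355,c0[1]-.045)>.08: continue
        print(n,round(r["score"],2),m.sum(),np.round(c0,3),rect(P),"z",np.round(np.percentile(P[:,2],[2,10,50,90,98]),4))
    a=np.vstack([p[150:330,150:350]]); cv2.imwrite(f"pics/{n}1c.png",cv2.resize(a,None,fx=3,fy=3)[:,:,::-1])
E
```

```text
clock 7.05 pos [536.4  43.1  89.4] phi -114.72 width 43.9 F [-0.2 -0.9 -2. ] j [ 0.01  0.43  1.69 -0.    1.01  2.01]
shift [-1.3  1.6 -0.6] turn [-0.0019  0.0004 -0.0056]
top 0.57 105 [0.491 0.057 0.125] (array([490.8,  58.8]), array([47.4, 13.2]), 87.23) z [0.1039 0.1141 0.1253 0.1319 0.1342]
side 0.68 840 [0.509 0.059 0.111] (array([529.5,  -5.5]), array([199.3, 117. ]), 82.79) z [0.0201 0.0827 0.111  0.1286 0.135 ]
```

```bash
python3 -c "
import cv2,numpy as np
a=cv2.imread('pics/top1.png')[140:320,150:350];b=cv2.imread('pics/side1.png')[140:320,200:400]
cv2.imwrite('pics/both1.png',cv2.resize(np.hstack([a,b]),(800,360)))"
```

```text
(no output)
```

View pics/both1.png

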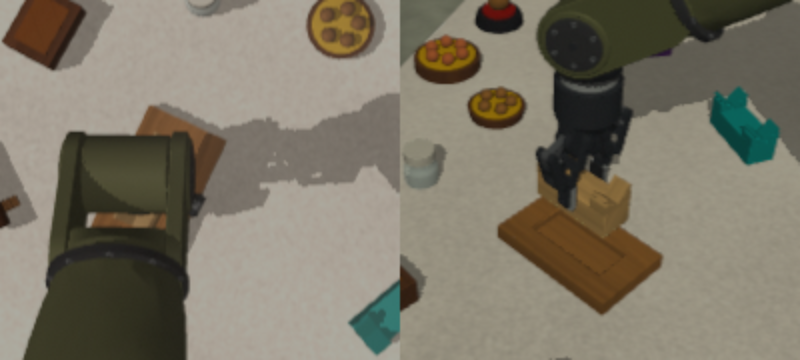

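The top view is blocked by the forearm. The side view shows the block held level above the recess, with its long face and near end visible. I'll check its in-hand pose there using those faces.

```bash
cat > held.py <<'E'
from fit import *
import sys
o=ctrl.get_obs(); z=np.load("side1.npz"); p,d=z["p"],z["d"]; X=cloud(d,ctrl.calibration("side")); H=cv2.cvtColor(p,cv2.COLOR_RGB2HSV)
t=o["tool_pos"]; M=Q(o["tool_rot"]).as_matrix(); L=(X-t)@M*1000   # tool frame, mm
m=(abs(L[...,0])<45)&(abs(L[...,1])<75)&(L[...,2]<25)&(L[...,2]>-60)&(H[...,1]>60)&(H[...,2]>90)&(d>0)
P=L[m]; print(len(P)); 
for s in(-1,1):
    print("y end",s,np.percentile(s*P[:,1],[90,95,98,99.5]).round(1)); print("x end",s,np.percentile(s*P[:,0],[70,90,95,98]).round(1))
print("z",np.percentile(P[:,2],[1,3,50,97,99]).round(1))
# long face: points with x near the visible extreme, z between
for s in(-1,1):
    F=P[(s*P[:,0]>17)&(s*P[:,0]<30)&(P[:,2]>-18)&(P[:,2]<10)]
    if len(F)>40:
        A=np.c_[np.ones(len(F)),F[:,1:]]; k=np.linalg.lstsq(A,F[:,0],rcond=None)[0]; print("face",s,len(F),"x0",k[0].round(2),"slopes y,z",k[1:].round(3),"y range",np.percentile(F[:,1],[1,99]).round(1))
for s in(-1,1):
    F=P[(s*P[:,1]>48)&(s*P[:,1]<64)&(abs(P[:,0])<18)&(P[:,2]>-18)&(P[:,2]<10)]
    print("end face",s,len(F),np.median(F[:,1]) if len(F) else "")
E
python3 held.py
```

```text
797
y end -1 [25.  40.8 49.5 53.3]
x end -1 [20.3 21.4 21.9 22.3]
y end 1 [54.2 54.6 55.  55.4]
x end 1 [ 5.8 16.3 19.3 21.1]
z [-46.1 -44.5 -22.5   9.6  11. ]
face -1 229 x0 -20.77 slopes y,z [0.003 0.011] y range [-53.6  54.9]
end face -1 0 
end face 1 84 54.00089839272477
```

move_arm --targets '[[[-1.7,1,10],[-0.002,0,-0.004],0],[[0,0,12],[0,0,0],0],[[0,0,12],[0,0,0],0],[[0,0,8],[0,0,0],0],[[0,0,0],[0,0,0],0],[[0,0,0],[0,0,0],0]]'

```text
clock: 7.75
tool_pos: [0.5351, 0.0452, 0.0414]
tool_rot: [-0.001, -0.541, 0.841, 0.001]
ft_force: [-0.0, 0.4, -1.9]
width: 0.0442
```

```bash
python3 go.py 536.8 45 45 -114.5
```

```text
clock 7.75 pos [535.1  45.2  41.4] phi -114.48 width 44.2 F [-0.   0.4 -1.9] j [0.02 0.51 1.72 0.   0.92 2.01]
shift [-0.5 -1.7 -3.6] turn [ 0.0028 -0.0007  0.0003]
```

move_arm --targets '[[[-1.2,-2,0],[0.003,0,0],0],[[0,0,2],[0,0,0],0],[[0,0,2],[0,0,0],0],[[0,0,2],[0,0,0],0],[[0,0,2],[0,0,0],0],[[0,0,2],[0,0,0],0],[[0,0,0],[0,0,0],0],[[0,0,0],[0,0,0],0]]'

```text
clock: 8.42
tool_pos: [0.5384, 0.0455, 0.0316]
tool_rot: [0.001, -0.541, 0.841, -0.001]
ft_force: [0.0, -0.1, -2.5]
width: 0.0442
```

```bash
python3 go.py 537.4 45.4 24.5 -114.5
```

```text
clock 8.42 pos [538.4  45.5  31.6] phi -114.48 width 44.2 F [ 0.  -0.1 -2.5] j [ 0.02  0.53  1.71 -0.    0.9   2.02]
shift [0.6 0.9 7.1] turn [-0.0025  0.0003  0.0003]
```

move_arm --targets '[[[0,0,2],[-0.002,0,0],0],[[0,0,2],[0,0,0],0],[[0,0,2],[0,0,0],0],[[0,0,1],[0,0,0],0],[[0,0,0],[0,0,0],0],[[0,0,0],[0,0,0],0]]'

```text
clock: 8.92
tool_pos: [0.5386, 0.0456, 0.0245]
tool_rot: [0.0, -0.541, 0.841, -0.0]
ft_force: [-1.8, 0.8, -0.5]
width: 0.044
```

```bash
python3 go.py 537.4 45.4 24.5 -114.5
```

```text
clock 8.92 pos [538.6  45.6  24.5] phi -114.48 width 44.0 F [-1.8  0.8 -0.5] j [0.02 0.54 1.72 0.   0.88 2.01]
shift [0.6 1.  0. ] turn [-0.0007  0.0004  0.0004]
```

move_arm --targets '[[[0,0,1],[0,0,0],0],[[0,0,1],[0,0,0],0],[[0,0,0],[0,0,0],0.75],[[0,0,0],[0,0,0],0.75],[[0,0,0],[0,0,0],0.75],[[0,0,0],[0,0,0],0.75],[[0,0,-10],[0,0,0],0.75],[[0,0,-15],[0,0,0],0.75],[[0,0,-15],[0,0,0],0.75],[[0,0,-10],[0,0,0],0.5],[[0,0,-10],[0,0,0],0],[[0,0,0],[0,0,0],0],[[0,0,0],[0,0,0],0],[[0,0,0],[0,0,0],0],[[0,0,0],[0,0,0],0],[[0,0,0],[0,0,0],0]]'

```text
clock: 10.25
tool_pos: [0.5387, 0.0456, 0.0889]
tool_rot: [0.001, -0.541, 0.841, -0.0]
ft_force: [0.9, 0.6, 0.3]
width: 0.0002
```

```bash
python3 go.py 538 45.4 46 -114.5
```

```text
clock 10.25 pos [538.7  45.6  88.9] phi -114.47 width 0.2 F [0.9 0.6 0.3] j [ 0.02  0.44  1.69 -0.    1.01  2.01]
shift [ 0.5  0.6 42.9] turn [-0.0014  0.0006  0.0005]
```

move_arm --targets '[[[0,0,13],[0,0,0],0],[[0,0,13],[0,0,0],0],[[0,0,8],[0,0,0],0],[[0,0,3],[0,0,0],0],[[0,0,2],[0,0,0],0],[[0,0,2],[0,0,0],0],[[0,0,2],[0,0,0],0]]'

```text
clock: 10.83
tool_pos: [0.5384, 0.0456, 0.0459]
tool_rot: [-0.0, -0.541, 0.841, 0.0]
ft_force: [-21.1, -0.7, 42.1]
width: -0.0
```

```bash
python3 go.py 538 45.4 46 -114.5
```

```text
clock 10.83 pos [538.4  45.6  45.9] phi -114.46 width -0.0 F [-21.1  -0.7  42.1] j [ 0.02  0.51  1.71 -0.    0.93  2.01]
shift [ 0.3  0.3 -0.1] turn [ 0.0009 -0.0005  0.0006]
```

move_arm --targets '[[[0,0,-10],[0,0,0],0],[[0,0,-25],[0,0,0],0],[[0,0,-25],[0,0,0],1],[[0,0,-25],[0,0,-0.1],1],[[0,0,-15],[0,0,-0.108],1],[[0,0,0],[0,0,-0.108],1],[[0,0,0],[0,0,-0.108],1],[[0,0,0],[0,0,-0.108],1],[[0,0,0],[0,0,-0.108],1],[[0,0,0],[0,0,-0.108],1],[[0,0,0],[0,0,-0.108],1],[[0,0,0],[0,0,0],1],[[0,0,0],[0,0,0],1]]'

```text
clock: 11.92
tool_pos: [0.54, 0.0457, 0.1585]
tool_rot: [-0.002, 0.852, -0.524, 0.003]
ft_force: [0.4, 0.2, 0.3]
width: 0.0849
```

```bash
python3 go.py 544 278.5 110 -62.8
```

```text
clock 11.92 pos [540.   45.7 158.5] phi -63.23 width 84.9 F [0.4 0.2 0.3] j [ 0.02  0.35  1.63 -0.    1.15  1.12]
shift [-206.2 -108.1   48.6] turn [-0.0071 -0.0035 -0.0076]
```

move_arm --targets '[[[-13,-7,2],[-0.007,-0.003,0],1],[[-20,-10.5,2],[0,0,0],1],[[-20,-10.5,2],[0,0,0],1],[[-20,-10.5,2],[0,0,0],1],[[-20,-10.5,2],[0,0,0],1],[[-20,-10.5,4],[0,0,0],1],[[-20,-10.5,4],[0,0,0],1],[[-20,-10.5,4],[0,0,0],1],[[-20,-10.5,4],[0,0,0],1],[[-20,-10.5,4],[0,0,0],1],[[-7,-4,4],[0,0,0],1],[[0,0,0],[0,0,0],1],[[0,0,0],[0,0,0],1]]'

```text
clock: 13.0
tool_pos: [0.5496, 0.2812, 0.1249]
tool_rot: [-0.001, 0.837, -0.547, 0.001]
ft_force: [-0.1, 0.4, -0.2]
width: 0.0854
```

```bash
python3 go.py 544 278.5 110 -62.8;  python3 - <<'E'
from fit import *
for n in("top","side"):
    p,d,c=look(n); X=cloud(d,c); cv2.imwrite(f"pics/{n}2.png",p[:,:,::-1])
    for nm,(x,y,r,a,b) in dict(boardtop=(.535,.047,.125,.014,.026),base=(.536,.045,.068,.041,.051),cheeks=(.536,.045,.068,.058,.08),blank=(.54,.278,.09,.028,.045)).items():
        P=near(X,x,y,r,a,b)
        if len(P)<10: print(nm,len(P));continue
        P=clean(P); print(n,nm,len(P),rect(P),"z",np.round(np.percentile(P[:,2],[10,50,90,97]),4))
a=cv2.imread('pics/top2.png')[140:320,80:300];b=cv2.imread('pics/side2.png')[190:370,180:400]
cv2.imwrite('pics/both2.png',cv2.resize(np.hstack([a,b]),(800,328)))
E
```

```text
clock 13.0 pos [549.6 281.2 124.9] phi -66.26 width 85.4 F [-0.1  0.4 -0.2] j [ 0.41  0.55  1.43 -0.    1.16  1.57]
shift [ 0.2  6.2 14.9] turn [-0.0025 -0.0018 -0.0605]
top boardtop 2123 (array([535.3,  44.8]), array([180.1, 110.5]), -24.2) z [0.0164 0.019  0.0217 0.023 ]
top base 466 (array([536.2,  44.2]), array([105.8,  44.9]), -24.53) z [0.0428 0.0453 0.0481 0.0501]
top cheeks 217 (array([536.4,  44.2]), array([109.6,  44.9]), -24.26) z [0.0593 0.0643 0.0682 0.0701]
top blank 444 (array([544. , 277.5]), array([150.7,  27.9]), 27.54) z [0.0298 0.0346 0.0377 0.0392]
side boardtop 1310 (array([536.7,  44.7]), array([181. , 113.4]), -24.13) z [0.019  0.0219 0.0237 0.0246]
side base 408 (array([538.5,  45. ]), array([112. ,  46.9]), -25.01) z [0.0438 0.0477 0.0495 0.0503]
side cheeks 255 (array([538.9,  44.4]), array([112. ,  45.6]), -24.85) z [0.0592 0.0646 0.0698 0.0711]
side blank 912 (array([544.8, 280.7]), array([149.7,  26.3]), 27.79) z [0.0307 0.0372 0.04   0.0409]
```

View pics/both2.png

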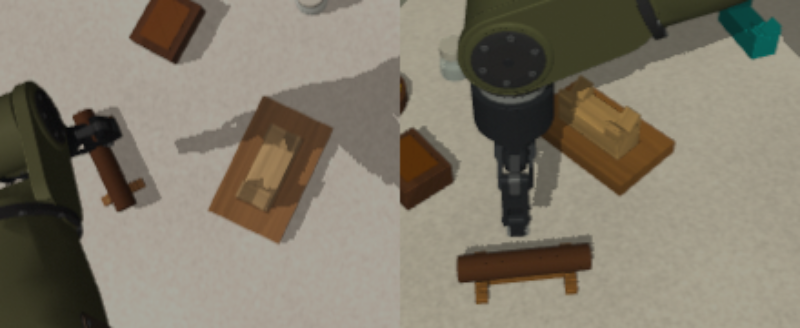

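The picture shows the pale block seated in the board, with heights and centre matching home to within about 1 mm, and the gripper above the blank. Next, correct the pose and descend.

move_arm --targets '[[[0,0,10],[-0.002,-0.002,-0.055],1],[[0,0,10],[0,0,0],1],[[0,0,0],[0,0,0],1],[[0,0,0],[0,0,0],1]]'

```text
clock: 13.43
tool_pos: [0.5509, 0.277, 0.1059]
tool_rot: [-0.001, 0.85, -0.526, 0.001]
ft_force: [-0.3, -0.4, 0.0]
width: 0.0851
```

```bash
python3 go.py 545 278.5 5 -62.7
```

```text
clock 13.43 pos [550.9 277.  105.9] phi -63.51 width 85.1 F [-0.3 -0.4  0. ] j [ 0.41  0.57  1.45 -0.    1.13  1.52]
shift [ -4.    4.9 100.9] turn [-0.0026 -0.0002 -0.0142]
```

move_arm --targets '[[[-4,5,12],[-0.0026,0,-0.013],1],[[0,0,15],[0,0,0],1],[[0,0,15],[0,0,0],1],[[0,0,15],[0,0,0],1],[[0,0,15],[0,0,0],1],[[0,0,11],[0,0,0],1],[[0,0,6],[0,0,0],1],[[0,0,0],[0,0,0],1],[[0,0,0],[0,0,0],1]]'

```text
clock: 14.18
tool_pos: [0.5474, 0.2762, 0.0179]
tool_rot: [-0.002, 0.85, -0.527, 0.002]
ft_force: [-0.1, 0.5, 0.6]
width: 0.0853
```

```bash
python3 go.py 545 278.5 5 -62.7
```

```text
clock 14.18 pos [547.4 276.2  17.9] phi -63.55 width 85.3 F [-0.1  0.5  0.6] j [ 0.41  0.68  1.5  -0.    0.96  1.52]
shift [-3.1  1.2 12.9] turn [-0.0063 -0.0012 -0.0149]
```

move_arm --targets '[[[-3,1,5],[-0.006,-0.001,-0.015],1],[[0,0,4],[0,0,0],1],[[0,0,2],[0,0,0],1],[[0,0,0],[0,0,0],1],[[0,0,0],[0,0,0],1]]'

```text
clock: 14.6
tool_pos: [0.5462, 0.2793, 0.0085]
tool_rot: [-0.001, 0.854, -0.52, 0.001]
ft_force: [0.7, 0.6, -0.6]
width: 0.0855
```

```bash
python3 go.py 545 278.5 5 -62.7
```

```text
clock 14.6 pos [546.2 279.3   8.5] phi -62.62 width 85.5 F [ 0.7  0.6 -0.6] j [ 0.41  0.69  1.5  -0.    0.95  1.51]
shift [0.1 1.4 3.5] turn [-0.0034 -0.0003  0.0014]
```

move_arm --targets '[[[0,1,3],[-0.003,0,0],1],[[0,0,0],[0,0,0],1],[[0,0,0],[0,0,0],0],[[0,0,0],[0,0,0],0],[[0,0,0],[0,0,0],0],[[0,0,0],[0,0,0],0],[[0,0,0],[0,0,0],0],[[0,0,0],[0,0,0],0],[[0,0,0],[0,0,0],0],[[0,0,0],[0,0,0],0],[[0,0,0],[0,0,0],0]]' --newtons 25

```text
clock: 15.52
tool_pos: [0.5455, 0.2788, 0.0059]
tool_rot: [-0.0, 0.854, -0.52, 0.0]
ft_force: [-0.0, -0.1, 0.1]
width: 0.0295
```

```bash
python3 go.py 545 278.5 110 -62.7
```

```text
clock 15.52 pos [545.5 278.8   5.9] phi -62.63 width 29.5 F [-0.  -0.1  0.1] j [ 0.41  0.7   1.5  -0.    0.94  1.51]
shift [ 1.000e-01  5.000e-01 -1.041e+02] turn [-0.0011 -0.0004  0.0012]
```

move_arm --targets '[[[0,0,-6],[0,0,0],0],[[0,0,-14],[0,0,0],0],[[0,0,-20],[0,0,0],0],[[0,0,-20],[0,0,0],0],[[0,0,-20],[0,0,0],0],[[0,0,-15],[0,0,0.06],0],[[0,0,-5],[0,0,0.11],0],[[0,0,0],[0,0,0.115],0],[[0,0,0],[0,0,0.115],0],[[0,0,0],[0,0,0.115],0],[[0,0,0],[0,0,0.115],0],[[0,0,0],[0,0,0.11],0],[[0,0,0],[0,0,0.08],0],[[0,0,0],[0,0,0.04],0],[[0,0,0],[0,0,0],0],[[0,0,0],[0,0,0],0]]'

```text
clock: 16.85
tool_pos: [0.5459, 0.2793, 0.1299]
tool_rot: [0.006, -0.543, 0.84, -0.001]
ft_force: [-0.3, -0.5, -1.6]
width: 0.0293
```

```bash
python3 go.py 537.8 44.8 110 -114.4
```

```text
clock 16.85 pos [545.9 279.3 129.9] phi -114.27 width 29.3 F [-0.3 -0.5 -1.6] j [ 0.41  0.53  1.45 -0.    1.16  2.41]
shift [217.2 -88.8  18.6] turn [-0.0086  0.0092  0.0022]
```

move_arm --targets '[[[12,-5,0],[-0.008,0.009,0],0],[[20,-8.2,0],[0,0,0],0],[[20,-8.2,0],[0,0,0],0],[[20,-8.2,0],[0,0,0],0],[[20,-8.2,0],[0,0,0],0],[[20,-8.2,0],[0,0,0],0],[[20,-8.2,0],[0,0,0],0],[[20,-8.2,0],[0,0,0],0],[[20,-8.2,0],[0,0,0],0],[[20,-8.2,0],[0,0,0],0],[[12,-5,0],[0,0,0],0],[[5,-2,0],[0,0,0],0],[[0,0,0],[0,0,0],0],[[0,0,0],[0,0,0],0]]'

```text
clock: 18.02
tool_pos: [0.5373, 0.0364, 0.1352]
tool_rot: [-0.001, -0.552, 0.834, 0.0]
ft_force: [0.0, 0.2, -2.0]
width: 0.0288
```

```bash
python3 go.py 537.8 44.8 110 -114.4
```

```text
clock 18.02 pos [537.3  36.4 135.2] phi -113.06 width 28.8 F [ 0.   0.2 -2. ] j [ 0.    0.37  1.66 -0.    1.11  1.97]
shift [-8.   2.8 25.2] turn [ 0.0014 -0.002   0.0234]
```

move_arm --targets '[[[-4,1.5,5],[0.001,-0.002,0.022],0],[[-3.5,1.3,10],[0,0,0],0],[[0,0,15],[0,0,0],0],[[0,0,15],[0,0,0],0],[[0,0,8],[0,0,0],0],[[0,0,0],[0,0,0],0],[[0,0,0],[0,0,0],0]]'

```text
clock: 18.6
tool_pos: [0.5375, 0.0496, 0.0791]
tool_rot: [-0.0, -0.546, 0.838, 0.0]
ft_force: [0.1, -0.1, -1.3]
width: 0.0292
```

```bash
python3 go.py 537.8 44.8 54 -114.4; python3 - <<'E'
from fit import *
p,d,c=look("side"); X=cloud(d,c); cv2.imwrite("pics/s3.png",cv2.resize(p[160:340,180:400],(800,655))[:600,:,::-1])
o=ctrl.get_obs(); M=Q(o["tool_rot"]).as_matrix(); L=(X-o["tool_pos"])@M*1000
r=[r for r in ctrl.regions_of("blank","side")][:1]
for q in r:
    m=q["pixels"]&(d>0)&(abs(L[...,0])<40); P=L[m]; print(q["score"],m.sum(),"y",np.percentile(P[:,1],[.5,2,98,99.5]).round(1),"x",np.percentile(P[:,0],[2,98]).round(1),"z",np.percentile(P[:,2],[2,98]).round(1))
    k=np.polyfit(P[:,1],P[:,2],1);k2=np.polyfit(P[:,1],P[:,0],1);print("slope z/y",k[0],"x/y",k2[0])
E
```

```text
clock 18.6 pos [537.5  49.6  79.1] phi -113.79 width 29.2 F [ 0.1 -0.1 -1.3] j [0.02 0.45 1.69 0.   0.99 2.01]
shift [ 4.3 -2.3 25.1] turn [0.0007 0.0002 0.0107]
0.61 178 y [-88.5 -58.5  51.6  52. ] x [-19.3   6.4] z [ 8.1 33.4]
slope z/y -0.040590339270617094 x/y -0.03901520945236024
```

View pics/s3.png

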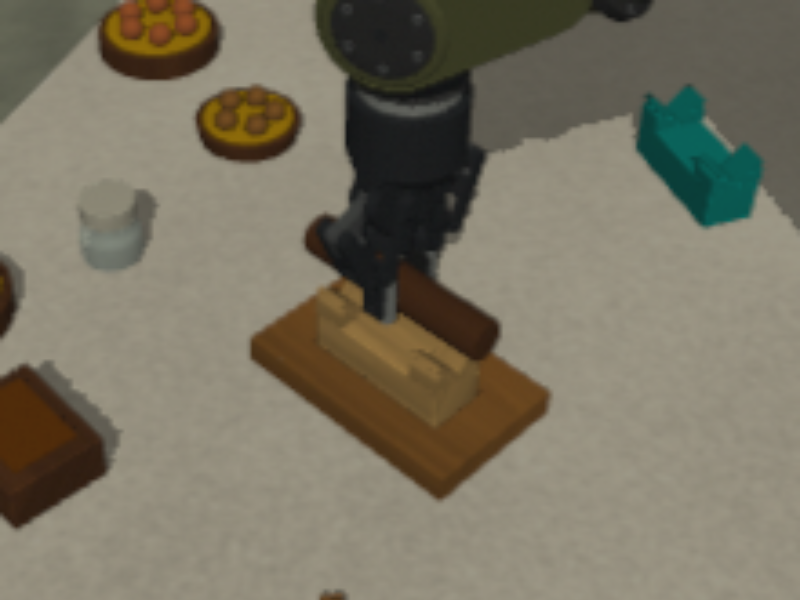

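The blank is held level above the V. The region I used was not the blank itself, so I'll check its centring along the jaws by colour and trim the pose.

move_arm --targets '[[[4,-2.2,0],[0,0,0.01],0],[[0,0,0],[0,0,0],0],[[0,0,0],[0,0,0],0]]'

```text
clock: 18.95
tool_pos: [0.539, 0.0445, 0.0814]
tool_rot: [0.001, -0.541, 0.841, -0.001]
ft_force: [-0.3, 0.9, -1.9]
width: 0.0289
```

```bash
python3 go.py 537.8 44.8 54 -114.4; python3 - <<'E'
from fit import *
p,d,c=look("side"); X=cloud(d,c); H=cv2.cvtColor(p,cv2.COLOR_RGB2HSV)
o=ctrl.get_obs(); M=Q(o["tool_rot"]).as_matrix(); L=(X-o["tool_pos"])@M*1000
m=(abs(L[...,0])<25)&(abs(L[...,1])<95)&(abs(L[...,2]+17)<22)&(H[...,1]>110)&(H[...,2]<110)&(d>0); P=L[m]
print(m.sum(),"y",np.percentile(P[:,1],[.5,2,98,99.5]).round(1),"x",np.percentile(P[:,0],[2,98]).round(1),"z",np.percentile(P[:,2],[2,98]).round(1))
for a,b in((-80,-40),(30,50),(50,70)):
    S=P[(P[:,1]>a)&(P[:,1]<b)]
    if len(S): print(a,b,len(S),"xmin",np.percentile(S[:,0],5).round(1),"ztop",np.percentile(S[:,2],5).round(1))
E
```

```text
clock 18.95 pos [539.   44.5  81.4] phi -114.43 width 28.9 F [-0.3  0.9 -1.9] j [0.01 0.45 1.69 0.   1.   2.01]
shift [ 0.2  1.3 27.4] turn [-0.0026  0.0017 -0.0005]
388 y [-73.6 -71.7  74.2  74.5] x [-14.1   6.4] z [-35.1 -11.2]
-80 -40 31 xmin -14.0 ztop -30.2
30 50 89 xmin -13.5 ztop -34.4
50 70 97 xmin -13.7 ztop -34.8
```

move_arm --targets '[[[0,1,6],[-0.002,0.001,0],0],[[0,0,6],[0,0,0],0],[[0,0,6],[0,0,0],0],[[0,0,3],[0,0,0],0],[[0,0,1],[0,0,0],0],[[0,0,0],[0,0,0],0],[[0,0,0],[0,0,0],0]]'

```text
clock: 19.58
tool_pos: [0.5378, 0.0448, 0.0567]
tool_rot: [0.0, -0.541, 0.841, 0.0]
ft_force: [0.5, -0.5, -1.5]
width: 0.029
```

```bash
python3 go.py 537.8 44.8 54 -114.4
```

```text
clock 19.58 pos [537.8  44.8  56.7] phi -114.45 width 29.0 F [ 0.5 -0.5 -1.5] j [0.02 0.49 1.71 0.   0.95 2.01]
shift [-0.   0.   2.7] turn [-0.0001  0.0004 -0.0008]
```

move_arm --targets '[[[0,0,1],[0,0,0],0],[[0,0,0.7],[0,0,0],0],[[0,0,0.5],[0,0,0],0],[[0,0,0],[0,0,0],0]]'

```text
clock: 19.92
tool_pos: [0.5383, 0.045, 0.055]
tool_rot: [0.001, -0.541, 0.841, -0.0]
ft_force: [-0.6, -0.1, -0.4]
width: 0.0289
```

```bash
python3 go.py 537.8 44.8 54 -114.4
```

```text
clock 19.92 pos [538.3  45.   55. ] phi -114.44 width 28.9 F [-0.6 -0.1 -0.4] j [0.02 0.49 1.71 0.   0.94 2.01]
shift [0.4 0.4 1. ] turn [-0.0012  0.0012 -0.0007]
```

move_arm --targets '[[[0,0,0.5],[0,0,0],0],[[0,0,0],[0,0,0],0.45],[[0,0,0],[0,0,0],0.55],[[0,0,0],[0,0,0],0.65],[[0,0,0],[0,0,0],0.65],[[0,0,0],[0,0,0],0.65],[[0,0,-5],[0,0,0],0.65],[[0,0,-12],[0,0,0],0.65],[[0,0,-15],[0,0,0],0.65],[[0,0,-15],[0,0,0],0.65],[[0,0,-12],[0,0,0],0.4],[[0,0,0],[0,0,0],0],[[0,0,0],[0,0,0],0],[[0,0,0],[0,0,0],0],[[0,0,0],[0,0,0],0],[[0,0,0],[0,0,0],0]]'

```text
clock: 21.25
tool_pos: [0.5383, 0.0448, 0.1205]
tool_rot: [0.002, -0.541, 0.841, -0.001]
ft_force: [0.6, -0.4, -0.4]
width: -0.0002
```

```bash
python3 go.py 538 45 86 -114.4; python3 - <<'E'
from fit import *
p,d,c=look("side"); X=cloud(d,c); cv2.imwrite("pics/s4.png",cv2.resize(p[190:310,210:370],(800,600))[:,:,::-1]); H=cv2.cvtColor(p,cv2.COLOR_RGB2HSV)
a=np.radians(-24.4); L=(X-[.538,.045,0])*1000; x=L[...,0]*np.cos(a)+L[...,1]*np.sin(a); y=-L[...,0]*np.sin(a)+L[...,1]*np.cos(a); z=L[...,2]
m=(abs(x)<95)&(abs(y)<25)&(z>50)&(z<95)&(H[...,1]>110)&(H[...,2]<110)&(d>0); print(m.sum(),"x",np.percentile(x[m],[.5,2,98,99.5]).round(1),"y",np.percentile(y[m],[2,98]).round(1))
for s,e in((-75,-40),(-30,-10),(10,30),(40,75)):
    k=m&(x>s)&(x<e)
    if k.sum()>5: print(s,e,k.sum(),"ztop",np.percentile(z[k],[90,95,98]).round(1),"ymax",np.percentile(y[k],95).round(1))
E
```

```text
clock 21.25 pos [538.3  44.8 120.5] phi -114.44 width -0.2 F [ 0.6 -0.4 -0.4] j [0.02 0.39 1.67 0.   1.07 2.01]
shift [ 0.   0.5 34.5] turn [-0.0033  0.0019 -0.0007]
743 x [-73.7 -73.2  69.9  72.9] y [-4.8 22.1]
-75 -40 235 ztop [87.8 88.5 89. ] ymax 21.2
-30 -10 86 ztop [88.2 88.8 89.4] ymax 14.0
10 30 82 ztop [88.8 89.3 89.6] ymax 13.9
40 75 139 ztop [88.  88.7 89. ] ymax 21.5
```

View pics/s4.png

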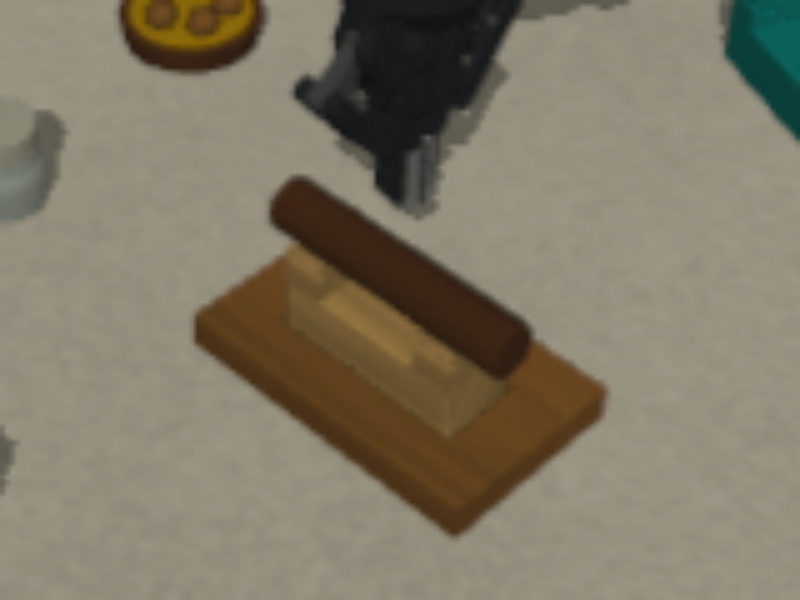

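The blank lies level in the V, centred to about 1 mm, with its top at about 86 mm as expected. Next, press it from above with the shut fingers.

move_arm --targets '[[[0,0.5,8],[-0.003,0.002,0],0],[[0,0,8],[0,0,0],0],[[0,0,7],[0,0,0],0],[[0,0,4],[0,0,0],0],[[0,0,1],[0,0,0],0],[[0,0,0],[0,0,0],0],[[0,0,0],[0,0,0],0]]'

```text
clock: 21.88
tool_pos: [0.5365, 0.045, 0.0865]
tool_rot: [-0.002, -0.541, 0.841, 0.001]
ft_force: [0.3, 0.1, 0.4]
width: 0.0002
```

```bash
python3 go.py 538 45 86.2 -114.4
```

```text
clock 21.88 pos [536.5  45.   86.5] phi -114.44 width 0.2 F [0.3 0.1 0.4] j [ 0.02  0.44  1.69 -0.    1.01  2.01]
shift [-0.6 -1.4  0.3] turn [ 0.0048 -0.0026 -0.0008]
```

move_arm --targets '[[[0,0,0.4],[0,0,0],0],[[0,0,0.3],[0,0,0],0]]'

```text
clock: 22.05
tool_pos: [0.5366, 0.045, 0.0862]
tool_rot: [-0.002, -0.541, 0.841, 0.001]
ft_force: [-1.6, 0.5, 2.4]
width: -0.0002
```

```bash
python3 go.py 538 45 86.2 -114.4
```

```text
clock 22.05 pos [536.6  45.   86.2] phi -114.44 width -0.2 F [-1.6  0.5  2.4] j [ 0.02  0.44  1.69 -0.    1.01  2.01]
shift [-0.5 -1.3  0. ] turn [ 0.0045 -0.0023 -0.0007]
```

move_arm --targets '[[[0,0,0.5],[0,0,0],0],[[0,0,0.6],[0,0,0],0]]'

```text
clock: 22.22
tool_pos: [0.5367, 0.045, 0.0861]
tool_rot: [-0.002, -0.541, 0.841, 0.001]
ft_force: [-4.9, 0.0, 7.5]
width: -0.0002
```

```bash
python3 go.py 538 45 86.2 -114.4; python3 -c "
from h import *
for i in range(6): look('side'); print(ctrl.get_obs()['ft_force'].round(1))"
```

```text
clock 22.22 pos [536.7  45.   86.1] phi -114.44 width -0.2 F [-4.9  0.   7.5] j [ 0.02  0.44  1.69 -0.    1.01  2.01]
shift [-0.5 -1.2 -0.1] turn [ 0.0038 -0.002  -0.0007]
[-3.6 -0.1  6.3]
[-4.3 -0.5  7.2]
[-3.3 -0.6  6.6]
[-4.4  0.6  5.8]
[-4.8 -0.1  5.6]
[-3.8  0.1  6.1]
```

move_arm --targets '[[[0.1,0.2,0.7],[0,0,0],0],[[0.1,0.25,0.8],[0,0,0],0]]'

```text
clock: 22.68
tool_pos: [0.5367, 0.045, 0.0861]
tool_rot: [-0.001, -0.541, 0.841, 0.001]
ft_force: [-3.1, -1.5, 8.4]
width: -0.0002
```

```bash
python3 go.py 538 45 86.2 -114.4; python3 -c "
from h import *
for i in range(6): look('side'); print(ctrl.get_obs()['ft_force'].round(1),ctrl.get_obs()['tool_pos'].round(4))"
```

```text
clock 22.68 pos [536.7  45.   86.1] phi -114.44 width -0.2 F [-3.1 -1.5  8.4] j [ 0.02  0.44  1.69 -0.    1.01  2.01]
shift [-0.5 -1.2 -0.1] turn [ 0.0021 -0.0013 -0.0006]
[-3.1 -0.5  8.1] [0.5367 0.0451 0.0861]
[-3.  -0.6  7.7] [0.5367 0.0451 0.0861]
[-2.8 -0.4  7. ] [0.5367 0.045  0.0861]
[-3.8 -0.2  7.7] [0.5367 0.0451 0.0861]
[-3.5 -0.6  8. ] [0.5367 0.0451 0.0861]
[-2.8  0.5  8.2] [0.5367 0.045  0.0861]
```

move_arm --targets '[[[0.1,0.4,1.0],[0,0,0],0],[[0.1,0.4,1.0],[0,0,0],0]]'

```text
clock: 23.15
tool_pos: [0.5367, 0.0451, 0.0861]
tool_rot: [0.0, -0.541, 0.841, -0.0]
ft_force: [-4.4, -0.4, 11.0]
width: -0.0002
```

```bash
python3 - <<'E'
from fit import *
for i in range(5): p,d,c=look("side"); o=ctrl.get_obs(); print(o['ft_force'].round(1),o['tool_pos'].round(4),round(o["clock"],2))
X=cloud(d,c); H=cv2.cvtColor(p,cv2.COLOR_RGB2HSV); cv2.imwrite("pics/s5.png",cv2.resize(p[190:310,210:370],(800,600))[:,:,::-1])
a=np.radians(-24.4); L=(X-[.538,.045,0])*1000; x=L[...,0]*np.cos(a)+L[...,1]*np.sin(a); y=-L[...,0]*np.sin(a)+L[...,1]*np.cos(a); z=L[...,2]
m=(abs(x)<95)&(abs(y)<25)&(z>50)&(z<95)&(H[...,1]>110)&(H[...,2]<110)&(d>0); print(m.sum(),"x",np.percentile(x[m],[.5,2,98,99.5]).round(1))
for s,e in((-75,-40),(40,75)):
    k=m&(x>s)&(x<e); print(s,e,k.sum(),"ztop",np.percentile(z[k],[90,95,98]).round(1))
E
```

```text
[-2.8 -0.7  9.4] [0.5367 0.0451 0.0861] 23.2
[-3.2 -1.6 10.1] [0.5367 0.0451 0.0861] 23.25
[-3.2 -0.8  8.8] [0.5367 0.0451 0.0861] 23.3
[-3.4 -1.2  9.3] [0.5367 0.0451 0.0861] 23.35
[-4.2 -1.8  9.8] [0.5367 0.0451 0.0861] 23.4
710 x [-73.9 -73.3  70.8  74. ]
-75 -40 236 ztop [87.7 88.3 89.3]
40 75 145 ztop [88.2 88.5 89. ]
```

View pics/s5.png

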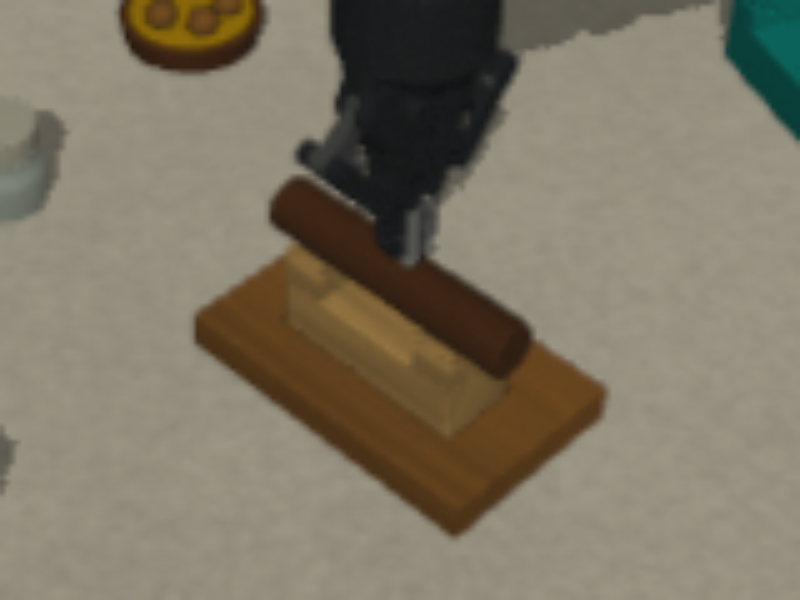

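The blank is steady and level in the V, with the shut fingertips pressing its middle at about 9.5 N. Handing in.

```bash
python3 -c "
from station import ctrl
print(ctrl.close_job()); print(ctrl.get_obs()['ft_force'])"
```

```text
the job is handed in; nothing more can be done
None
the job is handed in; nothing more can be done
```

I pressed the pale V-block home in the recess and laid the blank in the V. I handed the job in at about 23.4 s with the shut fingers still pressing the blank; no verdict was reported.

- **V-block:** A press on its base of about 42 N met the top at 45.9 mm, where 46 mm means fully home. Both cameras put it within about 2 mm of the board's centre and about 1° of its direction.
- **Blank:** In the last side view it is level and within about 1 mm of centre along the V. The fingers meet its top at 86.1 mm, where 86.2 mm is expected.
- **Push:** The downward force held steady at about 9–10 N, and the fingertips are well above the V-block. I worked out the load on each side of the V at about 5–8 N; I could not measure it directly.
- **Bystanders:** The arm's path stayed away from the jar, case and dish. I did not measure their positions again at the end.

**What disagreed:** The two cameras differ by about 2 mm in x and 3 mm in height, which I allowed for. A sideways drag of about 3–4 N, mostly along the V, stayed on the fingers at the end. The readings showed no movement from it.

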